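# Hang the shackle caddy on the spring-balanced swing arm

### The arm

A 7-joint arm with a two-finger parallel gripper is mounted at the origin on the work surface. World frame = base frame: x ahead of the robot, y to its left, z up, the work surface at z = 0. Lengths are in m, angles in rad, forces in N, time in s.
With the tool pointing down it reaches from about 0.4 to 0.85 m from the base axis. Payload 4.5 kg.
Tool frame: the origin (TCP) lies between the finger pads; the fingertips stand 17 mm ahead of it and the grasp point (between the pads) lies 2 mm behind it; y points along the fingers, x is the direction in which the jaws open and shut, and the axes are right-handed (so a half turn about y gives the same grasp; the last joint's range is limited). The gripper opens to 88 mm and grips with 3 to 60 N. Pads are 18 mm wide; open, the fingers measure 123 mm over their backs; the gripper's body (75 mm by 187 mm) begins 45 mm behind the grasp point.
Start: joints at [-1.133, 0.689, -0.195, 1.565, 0.157, 0.902, -0.215], TCP at [0.246, 0.575, 0.226] pointing down, gripper open.
Joint ranges: [-3.01, 3.01], [-0.46, 2.08], [-1.47, 1.51], [0.13, 2.56], [-1, 4.14], [0.04, 2.09], [-2.66, 2.66]. Speed limits (rad/s): [2.57, 2.57, 3.14, 3.14, 3.14, 3.14, 3.14].

### API

Orientations are given as a unit quaternion [x, y, z, w].
In Python, from rig import sense, camera, get_calibration, sign_off gives the robot as it stands.
- The arm moves only by the tool arm_command, never from a script. Its argument "increments" is a list of rows, each a list of 7 numbers: the gripper's target within -1 to 1 (shut at 1, half-way at 0, fully open at -1), then the shift along the tool's x, y, z in m, then the turn, a rotation vector about the tool's x, y, z in rad. A call has 1 to 8 rows; each row shifts and turns the commanded pose from where the row before left it, along the tool's axes as they then stand; what a row does not reach is not made up. A row lasts 1/8 s, in which the tool goes at most 62.5 mm and 10.7 degrees, less where a joint would pass 70% of its speed; a pose out of reach is approached as far as the arm can. A call with a gripper value outside its range is refused whole. The fingers move at their own pace and stop on an object; "newtons" is the grip in N (left out, the last holds). Time passes only in rows, so rows that do not move let the fingers close. It gives the time, the measured TCP pose, the force and the opening at its end, in the units of the state.
- sense(): the state, without advancing time (a new reading comes with each control period).
- camera(name): name is "side" or "top" or "wrist"; returns the picture (384x512x3 uint8, blue, green, red); there is no depth.
- get_calibration(name): a dict with "fx", "fy", "cx", "cy" (pixels), "origin" and "orientation" of the camera in the world. Camera axes: x right, y up, looking along -z (the intrinsics and any distortion apply to the point x, -y, -z); pixel columns grow to the right and rows downward; lengths in m; the calibration is good to about 2 mm. A picture is of the moment at which its call begins: read the wrist's pose just before it. get_calibration takes no time and is no camera call; for the wrist camera it gives the pose at the moment of the call.
- sign_off(): hands the job in, once; it reports no verdict.
The state is a dict: "clock": time; "qpos": joint angles; "joint_velocities": joint speeds; "tau": joint torques, N m; "eef_pos": TCP position; "orientation": TCP orientation; "wrist_force": force on the tool from outside, world axes, zero at the start; "wrist_torque": the same for the moment, N m; "opening": finger opening in m.
Only numpy, scipy, OpenCV 4.12 (cv2) and the standard library are available. Lean on these libraries where they do the work, as an engineer would, in place of code of your own. Each camera call takes 0.05 s, during which the arm holds its last target.

### The job

Take the red shackle caddy by its black grip block and hang its steel bail in the groove between the two black collars near the tip of the spring-balanced swing arm. Still holding it, slowly (no more than 5 cm per second) ease it down along the arm's arc, never forcing it sideways or pressing it down, until the arm carries the whole weight and has settled for a moment; only then let go, so that the arm hardly stirs, neither dropping nor springing back. Keep the caddy upright, do not push the arm or its stand with the gripper, and leave the jar, bowl and small cone alone.

Things in the scene. Friction and masses are not known exactly. Their poses are not given: they have to be found in the camera images.
- caddy: Red tray with shackles, 90 (x) x 110 (y) x 45 mm high, 0.29 to 0.71 kg in all (varies). Origin: centre of the underside, z up. In its y-z plane stands a rigid steel bail of 8 mm bar: uprights at y = +-53 mm up to z = 80 mm, then slopes meeting in a peak at y = 0. On the peak: black grip block, 24 (x) x 14 (y) mm, z = 114 to 170 mm. A half turn changes nothing.
- caddy_bar (a point): Peak of the caddy's bail, on the bar's axis, 112 mm above the caddy's underside; its lower side comes to rest on the arm's rod. The window under the bail, open along the caddy's x, is about 63 mm high here, so the rod goes through it along the caddy's x.
- caddy_grip (a point): The place to pinch the black grip block, 150 mm above the caddy's underside (38 mm above point caddy_bar, 20 mm under the block's top); pinch along the caddy's y axis, where it is 14 mm thick, from straight above.
- stand: Fixed stand of the swing arm: dark steel base plate 200 x 150 x 16 mm and two yellow cheeks up to 181 mm high. Origin: centre of the underside of the base plate. The arm points along the stand's -x axis (towards the robot, give or take the stand's yaw) and moves in the stand's x-z plane.
- swing_pivot (a point): The swing arm's hinge axis (along the stand's y), 155 mm above the table, over the stand's origin. A spring lifts the arm: it leaves its upper stop at about 1.3 N on the seat and sinks 1 mm per 0.045 N (or so) more. Lightly damped: let go too soon and it drops and bounces.
- swing_seat (a point): On the arm: where point caddy_bar lies when seated midway between the black collars, 260 mm out along the rod and 12 mm square above its axis. Rod 12 mm thick, ending 28 mm beyond the seat; collars 26 mm in diameter, 6 mm wide, 20 mm apart, so bring the bail over the outer collar from beyond the tip, rod through the window, then lower it.
- swing_arm (a joint): Angle of the swing arm, rad. 0: at its upper stop, rod rising 0.45 rad above level towards its tip; grows as the arm sinks (rod then 0.45 minus the value above level; end stop at 0.85). The caddy's weight sinks it by 0.12 to 0.6, so it then hangs clear of the table; meanwhile the seat goes 30 to 155 mm down and up to 30 mm outwards, away from the stand.
- jar: Glass jar with white cap, 66 mm diameter, 105 mm high; origin under its centre. Leave alone.
- bowl: White bowl, 110 mm across, 50 mm high; origin under its centre. Leave alone.
- cone: Small red and white marker cone on a black 90 mm square foot, 115 mm high; origin under its centre. Leave alone.
Things that resemble listed ones, but are neither listed nor needed, are in the scene too. What is shaped like the caddy but blue or turquoise is not meant.

How it is judged:
On the way, in this order (a step that is already met when the one before it is completed fails the run):
1. the caddy is lifted clear of the table by the gripper (height (world z) of caddy above 0.05 m and contact force between the fingers and caddy above 1 N), for 0.1 s.
2. the bail rests between the collars of the arm while the caddy is still held (distance between caddy_bar and swing_seat below 0.012 m and contact force between the fingers and caddy above 1 N and contact force between caddy and stand above 0.4 N), for 0.1 s.
3. still held, the arm has sunk under the caddy, carries it (more than 2.4 N) and has come to rest (distance between caddy_bar and swing_seat below 0.012 m and contact force between the fingers and caddy above 1 N and contact force between caddy and stand above 2.4 N and value of joint swing_arm above 0.09 rad and velocity of joint swing_arm between -0.04 and 0.04 rad/s), for 0.25 s.
At the end, for the whole second after the job is handed in: The caddy hangs free from the arm: bail peak within 12 mm of the seat between the collars, arm sunk by more than 0.09 rad and at rest (under 0.04 rad/s), caddy more than 20 mm over the table, within 0.2 rad of upright, moving slower than 0.05 m/s, not touched by the fingers (distance between caddy_bar and swing_seat below 0.012 m and value of joint swing_arm above 0.09 rad and height (world z) of caddy above 0.02 m and angle between caddy's own z axis and vertical below 0.2 rad and linear speed of caddy below 0.05 m/s and contact force between the fingers and caddy below 0.05 N and velocity of joint swing_arm between -0.04 and 0.04 rad/s).
It fails at once if the swing arm moves faster than 0.3 rad/s (8 cm/s at the tip), up or down, or faster than 0.25 rad/s (6 cm/s) once the caddy is let go on it: it had not settled (velocity of joint swing_arm above 0.3 rad/s or velocity of joint swing_arm below -0.3 rad/s or (distance between caddy_bar and swing_seat below 0.012 m and contact force between the fingers and caddy below 0.05 N and (velocity of joint swing_arm above 0.25 rad/s or velocity of joint swing_arm below -0.25 rad/s))).
It fails at once if the caddy is forced against the arm or stand with more than 13 N (contact force between caddy and stand above 13 N).
It fails at once if the gripper pushes the arm or stand with more than 5 N (contact force between the fingers and stand above 5 N).
It fails at once if the caddy tips by more than 0.5 rad (angle between caddy's own z axis and vertical above 0.5 rad).
It fails at once if the jar, bowl or cone is moved by more than 15 mm (distance of any of jar, bowl, cone from where it was at the start of the episode above 0.015 m).
It also fails if it takes over 72 s, if anything falls off the work surface, if the arm or the gripper's body presses on something with over 40 N, if the wrist force passes 120 N, or if a joint passes its speed limit or range.

## Working session

There is one attempt and no reset: what is moved stays moved. The work goes in short steps, Python scripts to look and compute and a tool call to move; the robot and the scene stay as the last step left them, time stands still between calls to the robot, and variables do not carry over. Pictures are saved under pics/ and viewed, and the job is handed in when it is done.

Besides the shell and the picture viewer there is one more tool, called after "Emit:" as name(argument=value, ...) on one line, values as JSON. arm_command: Moves the arm, as the interface text tells. Its arguments: {"type":"object","properties":{"increments":{"type":"array","items":{"type":"array","items":{"type":"number"}}},"newtons":{"type":"number"}},"required":["increments"]}

```bash
ls; mkdir -p pics; python3 - <<'E'
from rig import *
import cv2
print(sense())
for n in ("side","top","wrist"):
    print(n,get_calibration(n)); cv2.imwrite(f"pics/{n}0.png",camera(n))
E
```

```text
pics
{'clock': 0.0, 'qpos': array([-1.13320806,  0.68997906, -0.19452401,  1.56634802,  0.15729025,
        0.90250481, -0.21511523]), 'joint_velocities': array([-0.00044015,  0.00020107, -0.00015085,  0.00114354,  0.00024647,
        0.00028535, -0.00044619]), 'tau': array([-7.25407881e-05, -5.27546668e+01, -1.26613721e+00, -1.53415740e+01,
       -5.25217212e-02,  6.67334738e-03,  1.78059345e-04]), 'eef_pos': array([0.24534587, 0.57411059, 0.22521232]), 'orientation': array([ 0.59048795,  0.38908222, -0.39012272, -0.58969761]), 'wrist_force': array([ 0.06157811,  0.02290372, -0.29399524]), 'wrist_torque': array([0.03937864, 0.04658984, 0.05162405]), 'opening': 0.08839077935293584}
side {'fx': 387.7543736954074, 'fy': 387.7543736954074, 'cx': 252.56989726472298, 'cy': 200.36106499128704, 'origin': array([ 0.0040214 , -0.66690745,  0.79157879]), 'orientation': array([ 0.43097477, -0.15093023, -0.31230122,  0.83303587])}
top {'fx': 479.7210254107433, 'fy': 479.7210254107433, 'cx': 252.06401256239437, 'cy': 190.09426107477208, 'origin': array([0.42133359, 0.01423036, 1.51836349]), 'orientation': array([ 0.03253935, -0.04224644, -0.69664123,  0.71543513])}
wrist {'fx': 341.4561432017787, 'fy': 341.4561432017787, 'cx': 252.42689014059385, 'cy': 191.25276586261563, 'origin': array([0.17789091, 0.60290212, 0.38438716]), 'orientation': array([-0.12106731, -0.07859459,  0.54490357,  0.82598166])}
```

View pics/side0.png

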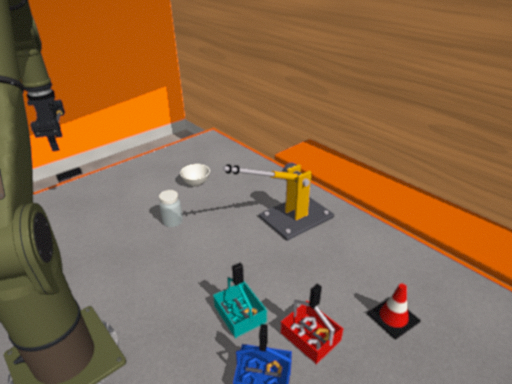

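View pics/top0.png

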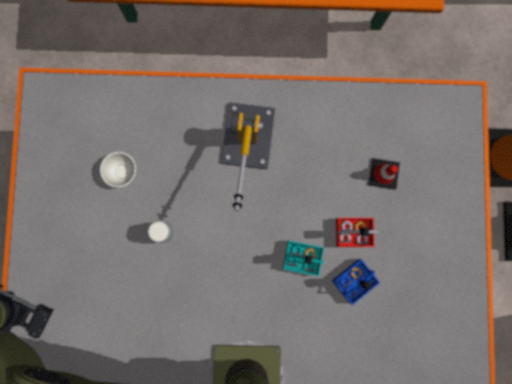

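View pics/wrist0.png

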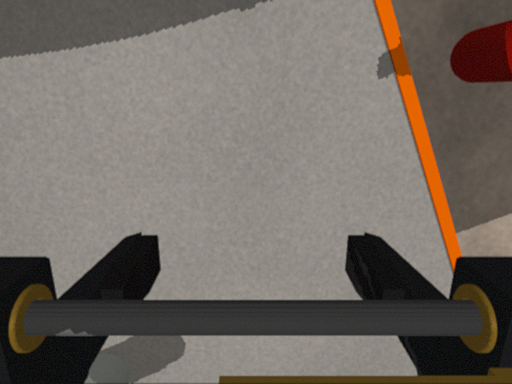

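The top view shows the stand at about (247,135), with the rod tip and collars near (238,200) and the red caddy near (355,233). The cone is at (384,172), the jar at (159,232) and the bowl at (118,170). The side view shows the red caddy's grip block near (315,296). I'll enlarge the crops next.

```bash
cat > h.py <<'E'
import numpy as np, cv2
from scipy.spatial.transform import Rotation as R
from rig import *
def proj(n,P,c=None):
    c=c or get_calibration(n); q=R.from_quat(c['orientation']).inv().apply(np.atleast_2d(P)-c['origin'])
    return np.c_[c['cx']+c['fx']*q[:,0]/-q[:,2], c['cy']-c['fy']*q[:,1]/-q[:,2]]
def ray(n,uv,c=None):
    c=c or get_calibration(n)
    d=np.array([(uv[0]-c['cx'])/c['fx'],-(uv[1]-c['cy'])/c['fy'],-1.])
    d=R.from_quat(c['orientation']).apply(d); return c['origin'],d/np.linalg.norm(d)
def onz(n,uv,z,c=None):
    o,d=ray(n,uv,c); return o+d*(z-o[2])/d[2]
def tri(obs):
    A=np.zeros((3,3));b=np.zeros(3)
    for o,d in obs:
        M=np.eye(3)-np.outer(d,d);A+=M;b+=M@o
    p=np.linalg.solve(A,b)
    return p,[np.linalg.norm((np.eye(3)-np.outer(d,d))@(p-o)) for o,d in obs]
def crop(img,x0,y0,w,h,s,f):
    cv2.imwrite(f,cv2.resize(img[y0:y0+h,x0:x0+w],None,fx=s,fy=s,interpolation=cv2.INTER_CUBIC))
E
python3 - <<'E'
from h import *
t=cv2.imread('pics/top0.png'); s=cv2.imread('pics/side0.png')
a=cv2.resize(t[90:220,200:290],None,fx=5,fy=5,interpolation=2)[:590]
b=cv2.resize(t[205:260,320:390],None,fx=5,fy=5,interpolation=2)
c=np.zeros((600,800,3),np.uint8); c[:590,:450]=a; c[:275,450:]=b
cv2.imwrite('pics/topz.png',c)
a=cv2.resize(s[155:240,215:340],None,fx=4,fy=4,interpolation=2)
b=cv2.resize(s[275:365,270:350],None,fx=4,fy=4,interpolation=2)[:,:300]
c=np.zeros((600,800,3),np.uint8); c[:340,:500]=a; c[:360,500:]=b
cv2.imwrite('pics/sidez.png',c)
E
```

```text
(no output)
```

View pics/topz.png

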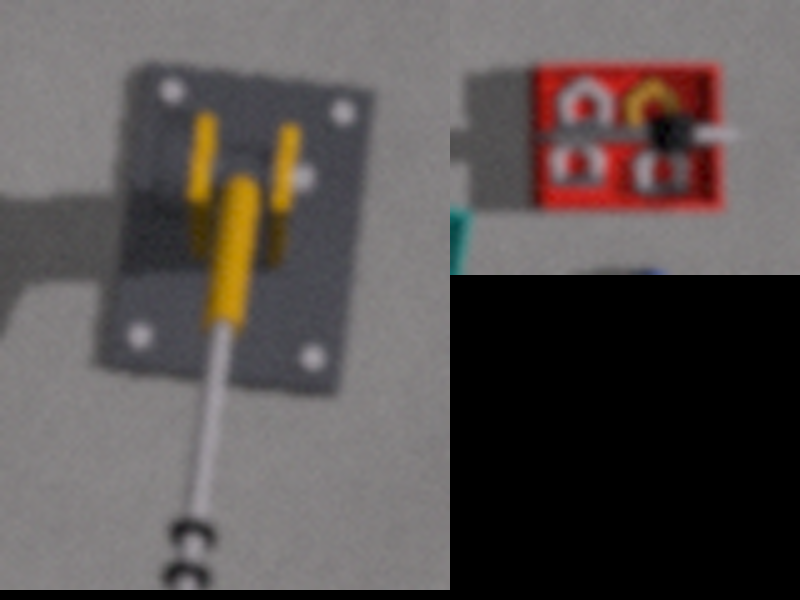

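View pics/sidez.png

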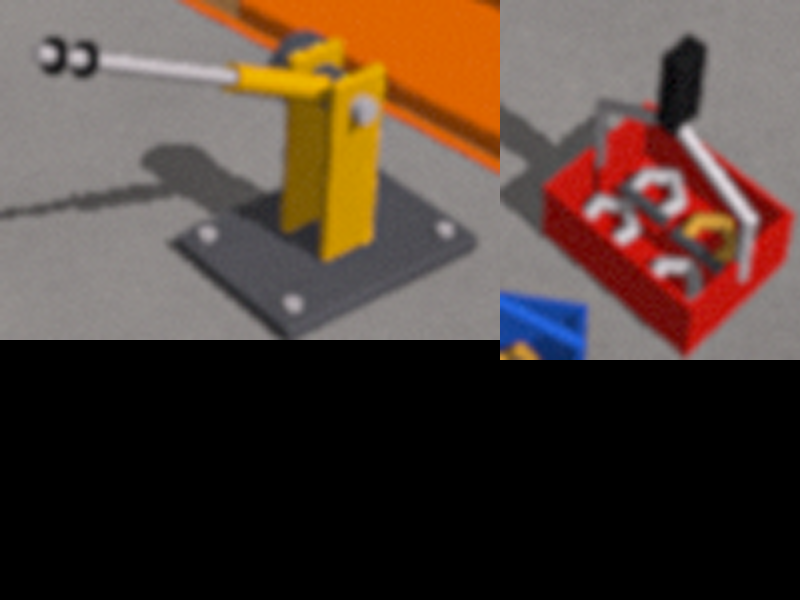

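```bash
python3 - <<'E'
from h import *
t=cv2.imread('pics/top0.png'); s=cv2.imread('pics/side0.png')
hsv=cv2.cvtColor(t,cv2.COLOR_BGR2HSV)
m=(((hsv[...,0]<6)|(hsv[...,0]>174))&(hsv[...,1]>150)&(hsv[...,2]>60)).astype(np.uint8)
m[:, :325]=0;m[:,385:]=0;m[:200]=0;m[260:]=0
pts=cv2.findNonZero(m); h=cv2.convexHull(pts); r=cv2.minAreaRect(h); box=cv2.boxPoints(r)
print('red rect',r)
W=np.array([onz('top',p,.045) for p in box]);print(W.round(4), 'ctr',W.mean(0).round(4), [np.linalg.norm(W[i]-W[i-1]).round(4) for i in range(4)])
for i in (0,1):
    e=W[i+1]-W[i]; print('edge ang deg',np.degrees(np.arctan2(e[1],e[0])))
# stand plate
g=[(135,65),(375,90),(338,395),(95,365)]
W=np.array([onz('top',(200+x/5-.4,90+y/5-.4),.012) for x,y in g]);print(W.round(4),W.mean(0),[np.linalg.norm(W[i]-W[i-1]).round(4) for i in range(4)])
b=[(172,91),(343,112),(313,358),(140,336)]
B=np.array([onz('top',(200+x/5-.4,90+y/5-.4),.020) for x,y in b]);print('bolts',B.round(4),B.mean(0).round(4))
for i,j in((0,3),(1,2)):
    e=B[j]-B[i];print('yaw of -x', np.degrees(np.arctan2(e[1],e[0])))
def T(x,y):return ray('top',(200+x/5-.4,90+y/5-.4))
def S(x,y):return ray('side',(215+x/4-.4,155+y/4-.4))
print('outer',tri([T(187,578),S(50,54)]),'inner',tri([T(192,530),S(83,58)]))
# grip block: top face
print('block top, z=.17 side', onz('side',(270+(690-500)/4,275+40/4),.17), 'top', onz('top',(320+(672-450)/5,205+130/5),.16))
E
```

```text
red rect ((355.0, 232.0), (28.0, 36.0), 90.0)
[[ 0.4989 -0.2676  0.045 ]
 [ 0.5019 -0.3788  0.045 ]
 [ 0.4161 -0.3787  0.045 ]
 [ 0.4133 -0.2682  0.045 ]] ctr [ 0.4575 -0.3233  0.045 ] [np.float64(0.0856), np.float64(0.1113), np.float64(0.0857), np.float64(0.1106)]
edge ang deg -88.47953934323611
edge ang deg 179.95079612650713
[[ 0.8624  0.0848  0.012 ]
 [ 0.8505 -0.07    0.012 ]
 [ 0.6515 -0.0507  0.012 ]
 [ 0.6664  0.104   0.012 ]] [0.7577046  0.01703723 0.012     ] [np.float64(0.1969), np.float64(0.1553), np.float64(0.2), np.float64(0.1554)]
bolts [[ 0.8437  0.0603  0.02  ]
 [ 0.8332 -0.0494  0.02  ]
 [ 0.6735 -0.034   0.02  ]
 [ 0.6845  0.0758  0.02  ]] [0.7587 0.0132 0.02  ]
yaw of -x 174.44291598567978
yaw of -x 174.48177433372973
outer (array([0.51144757, 0.03805379, 0.27488508]), [np.float64(0.002006685526429724), np.float64(0.002006685526429558)]) inner (array([0.53743969, 0.03664485, 0.2620379 ]), [np.float64(0.002404233095781916), np.float64(0.002404233095782051)])
block top, z=.17 side [ 0.46222407 -0.32466927  0.17      ] top [ 0.4581096  -0.32366257  0.16      ]
```

The measurements agree: the stand is at about (0.7585, 0.014) with yaw -5.5°. The collar midpoint, triangulated at (0.524, 0.037, 0.2685), is close to the predicted (0.5255, 0.0364, 0.268). The caddy is at about (0.458, -0.3235) with yaw around 1°. Next I'll work out the path to it.

```bash
cat >> h.py <<'E'
def down(yaw):  # caddy/tool: tool y along world (cos,sin) yaw sign chosen, z down
    c,s=np.cos(yaw),np.sin(yaw); y=np.array([c,s,0]); z=np.array([0,0,-1.]); return R.from_matrix(np.c_[np.cross(y,z),y,z])
def to(p,rot,nmin=1):
    s=sense(); r=R.from_quat(s['orientation'])
    d=r.inv().apply(np.array(p)-s['eef_pos']); rv=(r.inv()*rot).as_rotvec()
    print('at',s['eef_pos'].round(4),'tool axes\n',r.as_matrix().round(3),'\nshift tool',d.round(4),'|d|',np.linalg.norm(d).round(3),'rotvec',rv.round(4))
E
python3 - <<'E'
from h import *
to([.458,-.3235,.42],down(0.013)); to([.458,-.3235,.42],down(np.pi+.013))
E
```

```text
at [0.2454 0.5743 0.2254] tool axes
 [[ 0.393 -0.    -0.92 ]
 [ 0.92  -0.001  0.393]
 [-0.001 -1.    -0.   ]] 
shift tool [-0.7424 -0.1936 -0.5482] |d| 0.943 rotvec [-1.5462 -0.3258 -0.3278]
at [0.2454 0.5743 0.2254] tool axes
 [[ 0.393 -0.    -0.92 ]
 [ 0.92  -0.001  0.393]
 [-0.001 -1.    -0.   ]] 
shift tool [-0.7424 -0.1936 -0.5482] |d| 0.943 rotvec [-0.4196  1.9914  1.991 ]
```

```bash
cat >> h.py <<'E'
def down(a):  # tool x azimuth a, tool y down
    x=np.array([np.cos(a),np.sin(a),0]); y=np.array([0,0,-1.]); return R.from_matrix(np.c_[x,y,np.cross(x,y)])
E
python3 - <<'E'
from h import *
to([.48,.15,.42],down(np.radians(66.9)))
E
```

```text
at [0.2454 0.5743 0.2254] tool axes
 [[ 0.393 -0.    -0.92 ]
 [ 0.92  -0.001  0.393]
 [-0.001 -1.    -0.   ]] 
shift tool [-0.2983 -0.1942 -0.3824] |d| 0.522 rotvec [ 0.0001 -0.0005 -0.0013]
```

Emit:
arm_command(increments=[[-1,0,-0.03,0,0,0,0],[-1,0,-0.05,0,0,0,0],[-1,0,-0.05,0,0,0,0],[-1,0,-0.045,0,0,0,0],[-1,0,-0.02,0,0,0,0]])

```text
clock: 0.78
eef_pos: [0.2457, 0.5755, 0.4239]
orientation: [-0.589, -0.391, 0.388, 0.591]
wrist_force: [-0.8, -0.4, -0.8]
opening: 0.0882
```

Emit:
arm_command(increments=[[-1,-0.02,0,-0.025,0,0,0],[-1,-0.037,0,-0.048,0,0,0],[-1,-0.037,0,-0.048,0,0,0],[-1,-0.037,0,-0.048,0,0,0],[-1,-0.037,0,-0.048,0,0,0],[-1,-0.037,0,-0.048,0,0,0],[-1,-0.037,0,-0.048,0,0,0],[-1,-0.037,0,-0.048,0,0,0]])

```text
clock: 1.78
eef_pos: [0.4684, 0.1745, 0.421]
orientation: [-0.59, -0.39, 0.39, 0.59]
wrist_force: [0.3, 0.6, 0.1]
opening: 0.0879
```

Emit:
arm_command(increments=[[-1,-0.02,0,-0.022,0,0,0],[-1,0,0,0,0,0.17,0],[-1,0,0,0,0,0.18,0],[-1,0,0,0,0,0.18,0],[-1,0,0,0,0,0.18,0],[-1,0,0,0,0,0.18,0],[-1,0,0,0,0,0.18,0],[-1,0,0,0,0,0.18,0]])

```text
clock: 2.78
eef_pos: [0.4799, 0.1493, 0.4207]
orientation: [0.706, -0.032, 0.031, -0.706]
wrist_force: [0.3, -0.2, 0.7]
opening: 0.0881
```

Emit:
arm_command(increments=[[-1,0,0,0,0,0.18,0],[-1,0,0,0,0,0.18,0],[-1,0,0,0,0,0.18,0],[-1,0,0,0,0,0.18,0],[-1,0,0,0,0,0.18,0],[-1,0,0,0,0,0.18,0],[-1,0,0,0,0,0.18,0],[-1,0,0,0,0,0.18,0]])

```text
clock: 3.78
eef_pos: [0.4799, 0.1494, 0.4207]
orientation: [0.511, -0.49, 0.489, -0.51]
wrist_force: [-0.1, 1.1, -0.6]
opening: 0.0881
```

```bash
python3 - <<'E'
from h import *
print(sense()['qpos'].round(2))
to([.458,-.3235,.42],down(np.radians(-89.3)))
E
```

```text
[-0.73  0.35  0.51  1.63 -0.18  1.21 -1.71]
at [0.4799 0.1494 0.4207] tool axes
 [[ 0.042 -0.001  0.999]
 [-0.999 -0.     0.042]
 [-0.    -1.    -0.001]] 
shift tool [ 0.4715  0.0008 -0.0418] |d| 0.473 rotvec [0.0008 0.0298 0.    ]
```

Emit:
arm_command(increments=[[-1,0.04,0,0,0,0.03,0],[-1,0.06,0,-0.006,0,0,0],[-1,0.06,0,-0.007,0,0,0],[-1,0.06,0,-0.007,0,0,0],[-1,0.06,0,-0.007,0,0,0],[-1,0.06,0,-0.007,0,0,0],[-1,0.06,0,-0.007,0,0,0],[-1,0.05,0,0,0,0,0]])

```text
clock: 4.78
eef_pos: [0.4475, -0.3035, 0.4209]
orientation: [-0.504, 0.496, -0.496, 0.504]
wrist_force: [0.4, 0.3, 1.0]
opening: 0.0884
```

Emit:
arm_command(increments=[[-1,0.02,0,0,0,0,0],[-1,0,0,0,0,0,0],[-1,0,0,0,0,0,0],[-1,0,0,0,0,0,0]])

```text
clock: 5.28
eef_pos: [0.4494, -0.3197, 0.421]
orientation: [-0.505, 0.495, -0.495, 0.505]
wrist_force: [0.7, -0.7, 0.7]
opening: 0.088
```

```bash
python3 - <<'E'
from h import *
c=get_calibration('wrist'); im=camera('wrist'); cv2.imwrite('pics/w1.png',im)
print(sense()['qpos'].round(2),sense()['wrist_force'],c)
to([.458,-.3235,.148],down(np.radians(-89.3)))
E
```

```text
[ 0.18  0.45  0.6   1.5  -0.26  1.28 -0.74] [-0.37979205 -0.55627436 -0.46798738] {'fx': 341.4561432017787, 'fy': 341.4561432017787, 'cx': 252.42689014059385, 'cy': 191.25276586261563, 'origin': array([ 0.5229613 , -0.31883592,  0.58011271]), 'orientation': array([-0.10255657,  0.10091576, -0.69298618,  0.70644767])}
at [ 0.4493 -0.3199  0.421 ] tool axes
 [[ 0.02   0.     1.   ]
 [-1.     0.001  0.02 ]
 [-0.001 -1.     0.   ]] 
shift tool [0.004  0.273  0.0085] |d| 0.273 rotvec [-0.0003  0.0078 -0.0008]
```

View pics/w1.png

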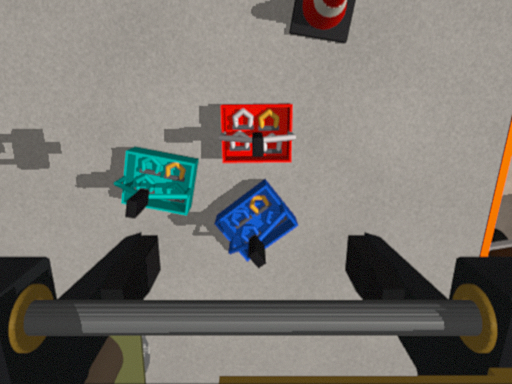

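```bash
python3 - <<'E'
from h import *
im=cv2.imread('pics/w1.png'); c={'fx': 341.4561432017787, 'fy': 341.4561432017787, 'cx': 252.42689014059385, 'cy': 191.25276586261563, 'origin': np.array([ 0.5229613 , -0.31883592,  0.58011271]), 'orientation': np.array([-0.10255657,  0.10091576, -0.69298618,  0.70644767])}
hsv=cv2.cvtColor(im,cv2.COLOR_BGR2HSV)
m=(((hsv[...,0]<6)|(hsv[...,0]>174))&(hsv[...,1]>150)&(hsv[...,2]>60)).astype(np.uint8)
m[:90]=0;m[180:]=0
pts=cv2.findNonZero(m)
h=cv2.convexHull(pts); q=cv2.approxPolyDP(h,5,True).reshape(-1,2); print(q)
W=np.array([onz('wrist',p,.045,c) for p in q]); print(W.round(4),W.mean(0).round(4))
e=np.array([onz('wrist',p,.045,c) for p in [(222,104),(292,104),(292,162),(222,162)]]); print(e.round(4),e.mean(0).round(4))
# long top edge slope: topmost mask row per column
P=np.array([onz('wrist',(x,np.nonzero(m[:,x])[0].min()),.045,c) for x in range(226,289)])
k=np.polyfit(P[:,1],P[:,0],1);print('yaw deg',-np.degrees(np.arctan(k[0])))
print('block top', onz('wrist',(258,137),.17,c),'w/ far edge')
print('blue block top',onz('wrist',(255,242),.17,c),onz('wrist',(260,263),.17,c),'teal',onz('wrist',(137,203),.17,c))
crop(im,200,90,140,180,4 if 0 else 3,'pics/w1z.png')
E
```

```text
[[292 105]
 [290 161]
 [223 162]
 [221 105]]
[[ 0.502  -0.3792  0.045 ]
 [ 0.4154 -0.3805  0.045 ]
 [ 0.4118 -0.2738  0.045 ]
 [ 0.4999 -0.2712  0.045 ]] [ 0.4573 -0.3262  0.045 ]
[[ 0.5014 -0.2728  0.045 ]
 [ 0.5035 -0.3791  0.045 ]
 [ 0.4139 -0.3838  0.045 ]
 [ 0.4117 -0.2722  0.045 ]] [ 0.4576 -0.327   0.045 ]
yaw deg 1.6065558171165513
block top [ 0.46898032 -0.32635866  0.17      ] w/ far edge
blue block top [ 0.3318334 -0.3256928  0.17     ] [ 0.30134215 -0.33302618  0.17      ] teal [ 0.3828153 -0.1751747  0.17     ]
```

View pics/w1z.png

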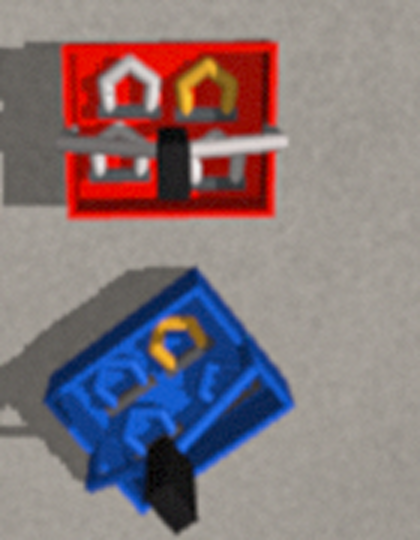

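Emit:
arm_command(increments=[[-0.3,0.005,0.02,0.008,0,0,0],[-0.3,0,0.045,0,0,0,0],[-0.3,0,0.045,0,0,0,0],[-0.3,0,0.04,0,0,0,0],[-0.3,0,0.03,0,0,0,0],[-0.3,0,0.02,0,0,0,0],[-0.3,0,0,0,0,0,0]])

```text
clock: 6.2
eef_pos: [0.4566, -0.3247, 0.2199]
orientation: [0.505, -0.496, 0.494, -0.505]
wrist_force: [0.4, -0.1, 0.3]
opening: 0.0573
```

```bash
python3 - <<'E'
from h import *
to([.4575,-.325,.148],down(np.radians(-88.7)))
c=get_calibration('wrist'); print(c)
w=camera('wrist');s=camera('side'); cv2.imwrite('pics/w2.png',w)
cv2.imwrite('pics/w2b.png',np.hstack([w,cv2.resize(s[200:384,230:420],None,fx=1.5,fy=384/184)])); crop(s,230,200,190,184,3,'pics/s2.png')
E
```

```text
at [ 0.4566 -0.3247  0.2199] tool axes
 [[ 0.019 -0.002  1.   ]
 [-1.     0.002  0.019]
 [-0.002 -1.    -0.002]] 
shift tool [0.0005 0.0719 0.001 ] |d| 0.072 rotvec [ 0.0023 -0.0036 -0.0022]
{'fx': 341.4561432017787, 'fy': 341.4561432017787, 'cx': 252.42689014059385, 'cy': 191.25276586261563, 'origin': array([ 0.53063371, -0.32403367,  0.37886627]), 'orientation': array([-0.1030123 ,  0.10225468, -0.69320767,  0.70597137])}
```

View pics/w2.png

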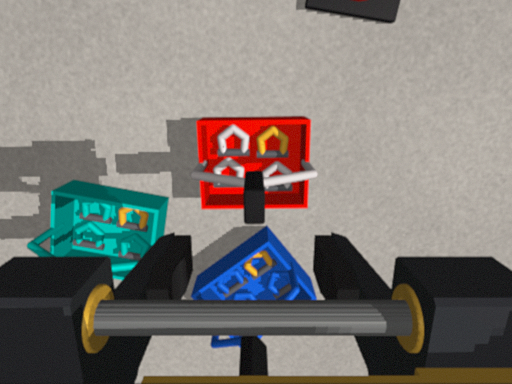

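View pics/s2.png

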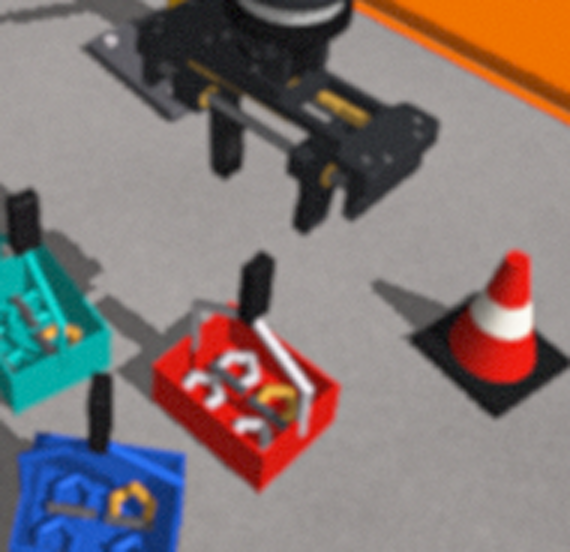

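```bash
python3 - <<'E'
from h import *
c={'fx': 341.4561432017787, 'fy': 341.4561432017787, 'cx': 252.42689014059385, 'cy': 191.25276586261563, 'origin': np.array([ 0.53063371, -0.32403367,  0.37886627]), 'orientation': np.array([-0.1030123 ,  0.10225468, -0.69320767,  0.70597137])}
im=cv2.imread('pics/w2.png'); crop(im,215,150,80,90,6,'pics/w2z.png')
for uv in [(254.5,221),(254.5,192),(254.5,172)]: print(uv,onz('wrist',uv,.17,c),onz('wrist',uv,.114,c))
print(proj('w',[[.4695,-.325,.114],[.4695,-.325,.17],[.4455,-.325,.17]],c))
E
```

```text
(254.5, 221) [ 0.44767404 -0.32656211  0.17      ] [ 0.42543137 -0.32724002  0.114     ]
(254.5, 192) [ 0.46753563 -0.32616961  0.17      ] [ 0.45061815 -0.32674229  0.114     ]
(254.5, 172) [ 0.48065369 -0.32591038  0.17      ] [ 0.46725334 -0.32641355  0.114     ]
[[252.77690501 169.21398164]
 [252.72611556 189.01773621]
 [252.05941094 224.04247242]]
```

View pics/w2z.png

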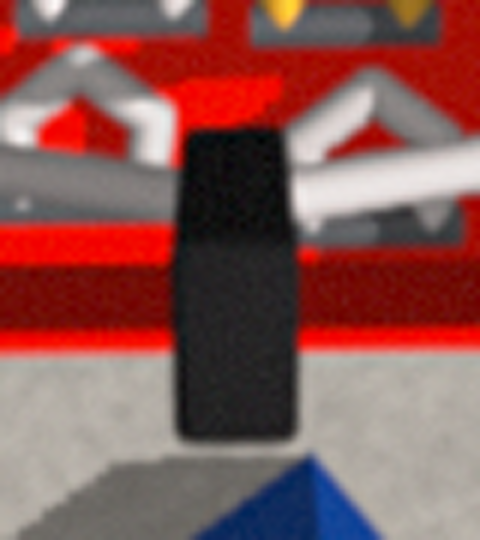

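Emit:
arm_command(increments=[[-0.3,0.001,0.015,0.001,0,0,0],[-0.3,0,0.025,0,0,0,0],[-0.3,0,0.02,0,0,0,0],[-0.3,0,0.012,0,0,0,0],[-0.3,0,0,0,0,0,0],[-0.3,0,0,0,0,0,0]], newtons=25)

```text
clock: 7.05
eef_pos: [0.4584, -0.3276, 0.1496]
orientation: [-0.504, 0.495, -0.496, 0.504]
wrist_force: [-0.5, -1.0, 0.5]
opening: 0.0572
```

```bash
python3 - <<'E'
from h import *
to([.4575,-.326,.148],down(np.radians(-88.7)))
F=[]
for i in range(6):
    camera('top'); F.append(sense()['wrist_force'])
print(np.mean(F,0),np.std(F,0))
cv2.imwrite('pics/w3.png',camera('wrist'))
E
```

```text
at [ 0.4584 -0.3276  0.1496] tool axes
 [[ 0.018  0.001  1.   ]
 [-1.    -0.001  0.018]
 [ 0.001 -1.     0.001]] 
shift tool [-0.0016  0.0016 -0.0008] |d| 0.002 rotvec [-0.001  -0.0049  0.0008]
[ 0.15574916 -0.10718494 -0.08623508] [0.44633696 0.410814   0.4849754 ]
```

View pics/w3.png

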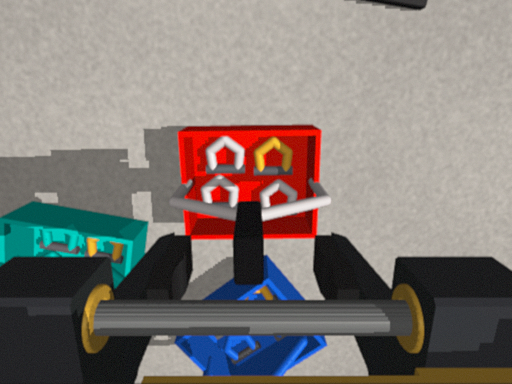

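Emit:
arm_command(increments=[[-0.3,-0.0016,0.0016,-0.001,0,0,0],[0.3,0,0,0,0,0,0],[1,0,0,0,0,0,0],[1,0,0,0,0,0,0],[1,0,0,0,0,0,0],[1,0,0,0,0,0,0],[1,0,0,0,0,0,0]], newtons=30)

```text
clock: 8.28
eef_pos: [0.4569, -0.3254, 0.1473]
orientation: [-0.504, 0.496, -0.495, 0.505]
wrist_force: [0.5, 0.2, -0.2]
opening: 0.0136
```

```bash
python3 - <<'E'
from h import *
s=sense();print(s['opening'],s['eef_pos'],s['wrist_force'],s['wrist_torque'])
E
```

```text
0.013572432950714183 [ 0.45694071 -0.32538895  0.14734711] [ 0.479729    0.15751806 -0.24610323] [0.05266825 0.10994291 0.05676871]
```

Gripped, with the opening at 13.6 mm. I'll lift slowly.

Emit:
arm_command(increments=[[1,0,-0.005,0,0,0,0],[1,0,-0.015,0,0,0,0],[1,0,-0.03,0,0,0,0],[1,0,-0.04,0,0,0,0],[1,0,-0.04,0,0,0,0],[1,0,-0.04,0,0,0,0],[1,0,-0.035,0,0,0,0],[1,0,-0.02,0,0,0,0]])

```text
clock: 9.28
eef_pos: [0.4565, -0.3258, 0.3748]
orientation: [-0.504, 0.495, -0.496, 0.504]
wrist_force: [0.3, -0.3, -7.7]
opening: 0.0134
```

Emit:
arm_command(increments=[[1,0,0,0,0,0,0],[1,0,0,0,0,0,0],[1,0,0,0,0,0,0]])

```text
clock: 9.65
eef_pos: [0.4563, -0.3249, 0.3711]
orientation: [0.505, -0.497, 0.495, -0.504]
wrist_force: [1.2, 1.2, -7.1]
opening: 0.0137
```

```bash
python3 - <<'E'
from h import *
F=[]
for i in range(16):
    im=camera('side'); F.append(np.r_[sense()['wrist_force'],sense()['tau'][[1,3]]])
print(np.mean(F,0),np.std(F,0))
crop(im,250,130,190,150,4,'pics/s3.png')
to([.42,.047,.37],down(np.radians(-95.5)))
print(sense()['qpos'].round(2))
E
```

```text
[  0.2678399   -0.23830109  -6.58097741 -45.363729   -19.45865784] [0.44426887 0.37859039 0.44783654 0.06436185 0.03027545]
at [ 0.4569 -0.3255  0.3724] tool axes
 [[ 0.018 -0.     1.   ]
 [-1.     0.     0.018]
 [-0.    -1.     0.   ]] 
shift tool [-0.3731  0.0024 -0.0303] |d| 0.374 rotvec [ 0.000e+00  1.138e-01 -1.000e-04]
[ 0.19  0.5   0.59  1.57 -0.3   1.16 -0.71]
```

View pics/s3.png

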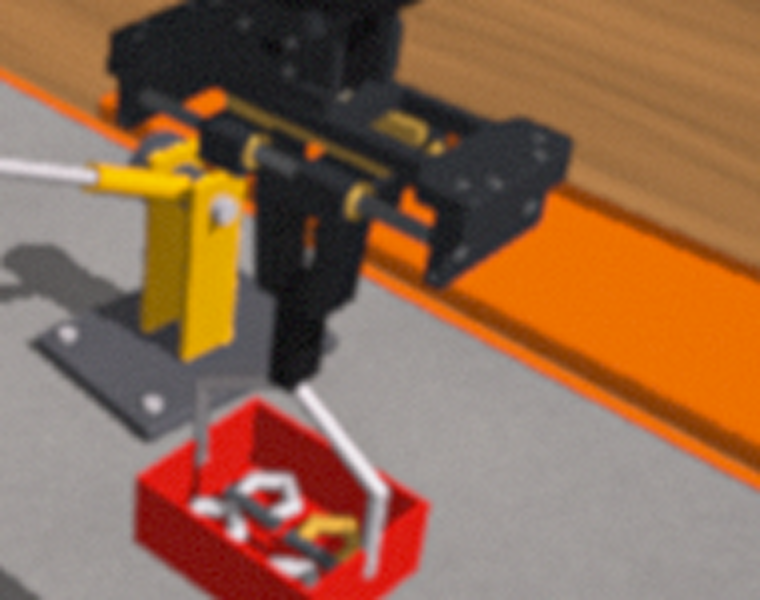

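Emit:
arm_command(increments=[[1,-0.015,0,-0.006,0,0,0],[1,-0.03,0,-0.006,0,0,0],[1,-0.05,0,-0.006,0,0,0],[1,-0.055,0,-0.006,0,0,0],[1,-0.055,0,-0.006,0,0,0],[1,-0.055,0,0,0,0,0],[1,-0.05,0,0,0,0,0],[1,-0.035,0,0,0,0,0]])

```text
clock: 11.45
eef_pos: [0.4205, 0.0216, 0.3727]
orientation: [-0.504, 0.495, -0.495, 0.506]
wrist_force: [0.1, 1.2, -6.8]
opening: 0.0137
```

Emit:
arm_command(increments=[[1,-0.02,0,0,0,0.02,0],[1,-0.008,0,0,0,0.04,0],[1,0,0,0,0,0.04,0],[1,0,0,0,0,0.014,0],[1,0,0,0,0,0,0],[1,0,0,0,0,0,0],[1,0,0,0,0,0,0]])

```text
clock: 12.32
eef_pos: [0.4205, 0.0466, 0.3724]
orientation: [0.475, -0.524, 0.524, -0.475]
wrist_force: [0.1, 0.3, -6.3]
opening: 0.0135
```

```bash
python3 - <<'E'
from h import *
to([.42,.047,.37],down(np.radians(-95.5)))
print(sense()['qpos'].round(2), get_calibration('wrist'))
s=camera('side');w=camera('wrist');t=camera('top')
cv2.imwrite('pics/side4.png',s);cv2.imwrite('pics/w4.png',w);cv2.imwrite('pics/top4.png',t)
crop(s,100,70,250,180,3,'pics/s4.png')
print(sense()['eef_pos'])
E
```

```text
at [0.4205 0.0466 0.3724] tool axes
 [[-0.096  0.     0.995]
 [-0.995  0.    -0.096]
 [-0.    -1.     0.   ]] 
shift tool [-0.0003  0.0024 -0.0005] |d| 0.002 rotvec [-0.0001 -0.0005 -0.0001]
[-0.68  0.26  0.61  1.92 -0.18  1.01 -1.65] {'fx': 341.4561432017787, 'fy': 341.4561432017787, 'cx': 252.42689014059385, 'cy': 191.25276586261563, 'origin': array([0.49376819, 0.03910997, 0.5315162 ]), 'orientation': array([ 0.09689519, -0.1064821 ,  0.73304641, -0.66476751])}
[0.42046126 0.04678311 0.37240335]
```

View pics/s4.png

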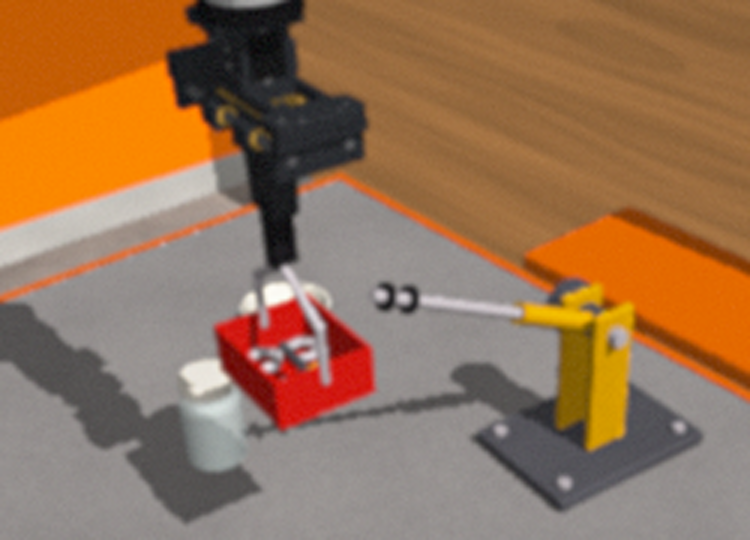

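View pics/w4.png

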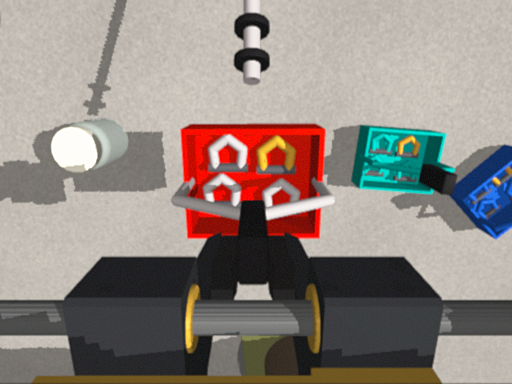

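View pics/top4.png

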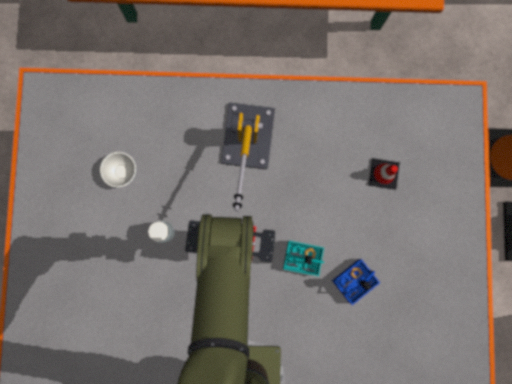

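```bash
cat >> h.py <<'E'
PV=np.array([.7585,.014,.155]); YAW=np.radians(-5.5)
def armpt(a,n,th=0.,pv=None,yaw=None):
    pv=PV if pv is None else pv; yaw=YAW if yaw is None else yaw
    e=.45-th; u=np.array([-np.cos(yaw),-np.sin(yaw),0]); z=np.array([0,0,1.])
    r=u*np.cos(e)+z*np.sin(e); m=-u*np.sin(e)+z*np.cos(e); return pv+a*r+n*m
E
python3 - <<'E'
from h import *
c={'fx': 341.4561432017787, 'fy': 341.4561432017787, 'cx': 252.42689014059385, 'cy': 191.25276586261563, 'origin': np.array([0.49376819, 0.03910997, 0.5315162 ]), 'orientation': np.array([ 0.09689519, -0.1064821 ,  0.73304641, -0.66476751])}
w=cv2.imread('pics/w4.png'); s=cv2.imread('pics/side4.png')
for a in (.247,.260,.273,.288):
    p=armpt(a,0); print(a,p.round(4),proj('w',p,c).round(1),proj('side',p).round(1),proj('top',p).round(1))
a=cv2.resize(w[0:100,210:300],None,fx=5,fy=5,interpolation=2); b=cv2.resize(s[150:200,215:260],None,fx=7,fy=7,interpolation=2)
o=np.zeros((500,780,3),np.uint8);o[:,:450]=a;o[:350,455:770]=b;cv2.imwrite('pics/z4.png',o)
E
```

```text
0.247 [0.5371 0.0353 0.2624] [[251.6  26.6]] [[236.5 169.1]] [[238.  196.5]]
0.26 [0.5255 0.0364 0.2681] [[251.6  43.2]] [[232.6 168.6]] [[237.4 200.7]]
0.273 [0.5138 0.0376 0.2737] [[251.7  60.1]] [[228.7 168.1]] [[236.8 205. ]]
0.288 [0.5004 0.0389 0.2803] [[251.7  79.9]] [[224.1 167.6]] [[236.1 210. ]]
```

View pics/z4.png

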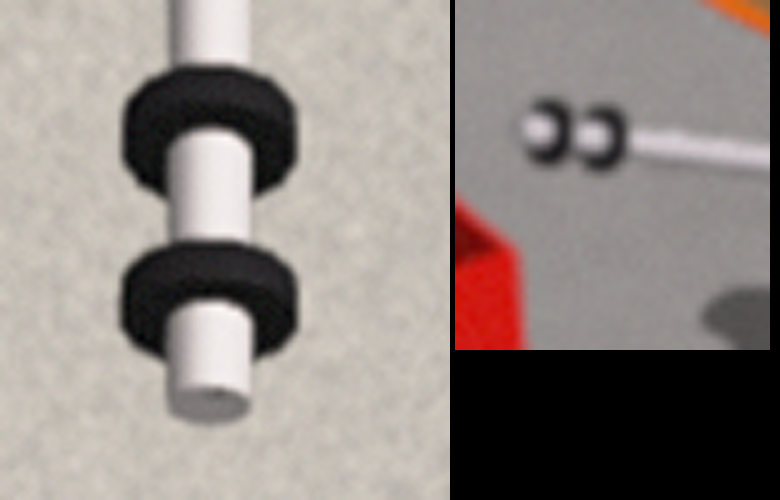

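```bash
python3 - <<'E'
from h import *
c={'fx': 341.4561432017787, 'fy': 341.4561432017787, 'cx': 252.42689014059385, 'cy': 191.25276586261563, 'origin': np.array([0.49376819, 0.03910997, 0.5315162 ]), 'orientation': np.array([ 0.09689519, -0.1064821 ,  0.73304641, -0.66476751])}
# rim corners prediction
T=np.array([.4205,.0466,.3724]); f=np.array([np.cos(YAW),np.sin(YAW),0]); l=np.array([-f[1],f[0],0]); o=T-[0,0,.1473]
print(proj('w',[o+f*.045+l*.055+[0,0,.045],o+f*.045-l*.055+[0,0,.045],o-f*.045+l*.055+[0,0,.045],o-f*.045-l*.055+[0,0,.045]],c).round(1))
for a,n in [(.375,.025),(.362,.025),(.36,.025),(.26,.025),(.26,.012)]:
    p=armpt(a,n)+[0,0,.0353]; r=R.from_matrix(np.array([[-0.096,0,.995],[-.995,0,-.096],[0,-1,0]]))
    print(a,n,p.round(4),'shift tool from now',r.inv().apply(p-T).round(4))
E
```

```text
[[179.2 129.3]
 [324.3 129.1]
 [185.9 238.5]
 [318.  238.3]]
0.375 0.025 [0.4332 0.0453 0.3759] shift tool from now [ 0.0001 -0.0035  0.0128]
0.362 0.025 [0.4449 0.0442 0.3703] shift tool from now [0.     0.0021 0.0245]
0.36 0.025 [0.4467 0.044  0.3694] shift tool from now [0.     0.003  0.0263]
0.26 0.025 [0.5363 0.0354 0.3259] shift tool from now [0.     0.0465 0.1163]
0.26 0.012 [0.5307 0.0359 0.3142] shift tool from now [0.     0.0582 0.1107]
```

Emit:
arm_command(increments=[[1,0,-0.0035,0.0065,0,0,0],[1,0,0,0.0063,0,0,0],[1,0,0.0045,0.0093,0,0,0],[1,0,0.0045,0.0093,0,0,0],[1,0,0.0045,0.0093,0,0,0],[1,0,0.0045,0.0093,0,0,0],[1,0,0.0045,0.0093,0,0,0],[1,0,0,0,0,0,0]])

```text
clock: 13.48
eef_pos: [0.4804, 0.041, 0.3531]
orientation: [0.475, -0.523, 0.524, -0.475]
wrist_force: [0.4, -0.4, -6.8]
opening: 0.0133
```

```bash
python3 - <<'E'
from h import *
s=camera('side');w=camera('wrist')
b=cv2.resize(s[130:220,190:290],None,fx=6,fy=6,interpolation=2);cv2.imwrite('pics/s5.png',b);cv2.imwrite('pics/w5.png',w)
to(armpt(.26,.025)+[0,0,.0353],down(np.radians(-95.5)))
print(sense()['wrist_force'])
E
```

```text
at [0.479  0.0411 0.3532] tool axes
 [[-0.096 -0.001  0.995]
 [-0.995  0.    -0.096]
 [ 0.    -1.    -0.001]] 
shift tool [0.0002 0.0273 0.0577] |d| 0.064 rotvec [ 0.0014 -0.0003  0.0001]
[-1.02461413  0.55153714 -7.04435792]
```

View pics/s5.png

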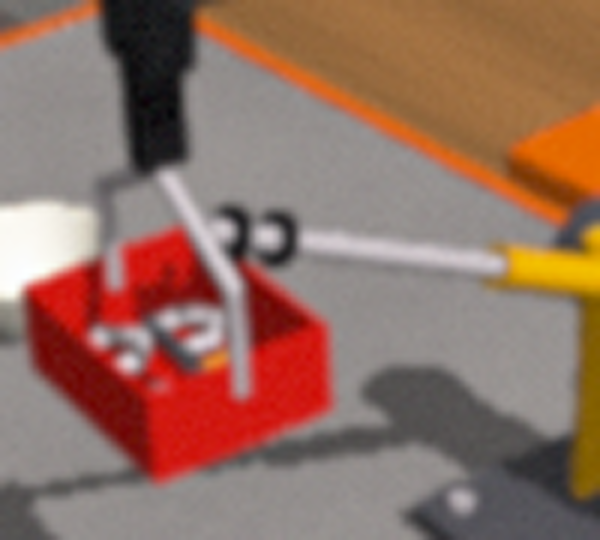

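View pics/w5.png

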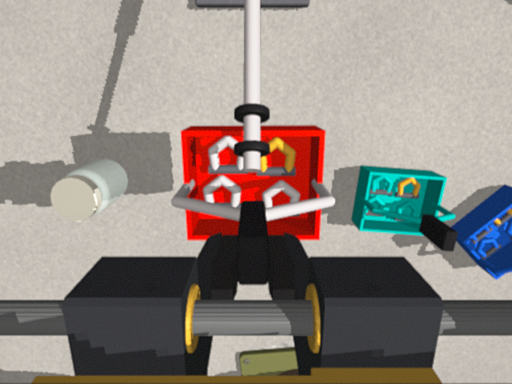

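The rod is over the tray and below the peak, centred, so I'll continue parallel to it.

Emit:
arm_command(increments=[[1,0,0.0034,0.0072,0,0,0],[1,0,0.0034,0.0072,0,0,0],[1,0,0.0034,0.0072,0,0,0],[1,0,0.0034,0.0072,0,0,0],[1,0,0.0034,0.0072,0,0,0],[1,0,0.0034,0.0072,0,0,0],[1,0,0.0034,0.0072,0,0,0],[1,0,0.0034,0.0072,0,0,0]])

```text
clock: 14.58
eef_pos: [0.5373, 0.0356, 0.326]
orientation: [-0.475, 0.523, -0.523, 0.475]
wrist_force: [0.9, 0.2, -6.4]
opening: 0.0134
```

Emit:
arm_command(increments=[[1,0,0,0,0,0,0],[1,0,0,0,0,0,0],[1,0,0,0,0,0,0]])

```text
clock: 14.95
eef_pos: [0.5367, 0.0357, 0.3264]
orientation: [0.475, -0.523, 0.523, -0.476]
wrist_force: [0.0, 0.3, -6.4]
opening: 0.013
```

```bash
python3 - <<'E'
from h import *
F=[]
for i in range(5):
    s=camera('side'); F.append(sense()['wrist_force'])
w=camera('wrist')
b=cv2.resize(s[130:220,190:290],None,fx=6,fy=6,interpolation=2);cv2.imwrite('pics/s6.png',b);cv2.imwrite('pics/w6.png',w)
to(armpt(.26,.012)+[0,0,.0353],down(np.radians(-95.5)))
print(np.mean(F,0))
E
```

```text
at [0.5368 0.0357 0.3263] tool axes
 [[-0.096  0.     0.995]
 [-0.995  0.    -0.096]
 [-0.    -1.     0.   ]] 
shift tool [ 0.0003  0.0121 -0.0061] |d| 0.014 rotvec [-0.0001 -0.0002 -0.0002]
[-0.04678657  0.07400118 -6.74299428]
```

View pics/s6.png

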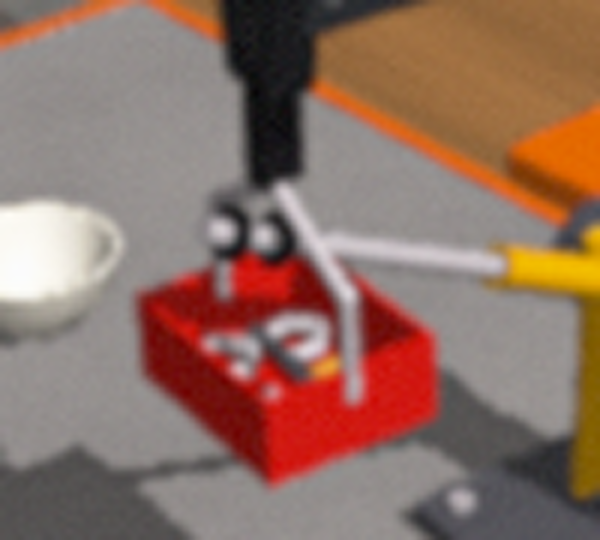

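View pics/w6.png

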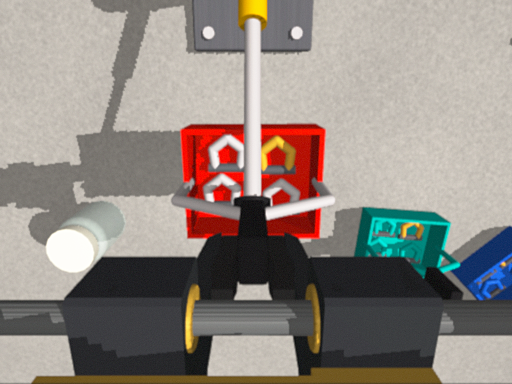

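```bash
python3 - <<'E'
from h import *
T=np.array([.5368,.0357,.3263])
for d in (.0353,.0333): print((proj('side',T-[0,0,d])-[190,130])*6)
for a in (.247,.273,.26): print(a,(proj('side',armpt(a,0))-[190,130])*6)
# TCP of seat for th series
for th in np.arange(0,.62,.05):
    p=armpt(.26,.012,th)-armpt(.26,.012,0); print(round(th,2),'out',round(float(np.hypot(*p[:2])*np.sign(-p[0]))*1e3,2),'down',round(-p[2]*1e3,2))
E
```

```text
[[274.89644947 177.77780119]]
[[274.69801223 173.73862031]]
0.247 [[278.78062063 234.54606591]]
0.273 [[232.38498979 228.85482496]]
0.26 [[255.78072596 231.7247239 ]]
0.0 out 0.0 down -0.0
0.05 out 5.91 down 11.59
0.1 out 11.23 down 23.47
0.15 out 15.94 down 35.6
0.2 out 20.05 down 47.94
0.25 out 23.54 down 60.48
0.3 out 26.39 down 73.18
0.35 out 28.61 down 86.0
0.4 out 30.18 down 98.92
0.45 out 31.1 down 111.9
0.5 out 31.38 down 124.91
0.55 out 31.0 down 137.91
0.6 out 29.98 down 150.89
```

The bail lies above the groove, and the projected peak agrees with the picture. I'll lower it slowly, square to the rod.

Emit:
arm_command(increments=[[1,0,0.002,-0.001,0,0,0],[1,0,0.002,-0.001,0,0,0],[1,0,0.002,-0.001,0,0,0],[1,0,0.002,-0.001,0,0,0],[1,0,0.002,-0.001,0,0,0],[1,0,0.002,-0.001,0,0,0],[1,0,0.001,-0.0005,0,0,0],[1,0,0.001,-0.0005,0,0,0]])

```text
clock: 16.25
eef_pos: [0.53, 0.0363, 0.3123]
orientation: [0.475, -0.523, 0.524, -0.476]
wrist_force: [0.2, -0.2, -5.5]
opening: 0.0136
```

```bash
python3 - <<'E'
from h import *
F=[]
for i in range(10):
    s=camera('side'); F.append(sense()['wrist_force'])
w=camera('wrist')
b=cv2.resize(s[130:220,190:290],None,fx=6,fy=6,interpolation=2);cv2.imwrite('pics/s7.png',b);cv2.imwrite('pics/w7.png',w)
print(sense()['eef_pos'],sense()['clock'],np.mean(F,0))
E
```

```text
[0.52990752 0.03631179 0.31223535] 16.8 [-0.03567383 -0.06563118 -4.71782771]
```

View pics/s7.png

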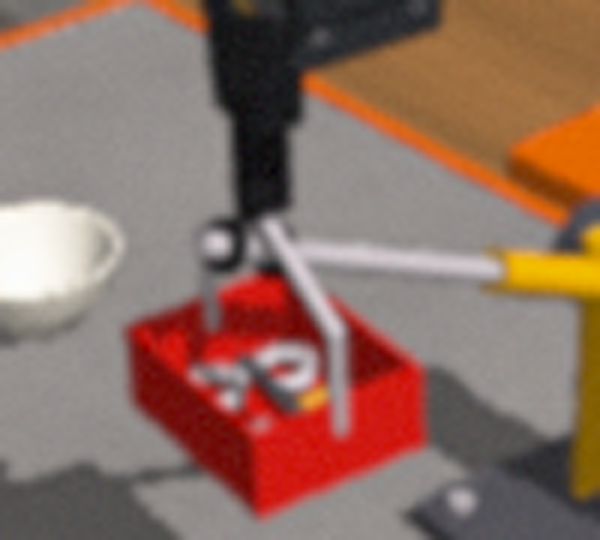

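Emit:
arm_command(increments=[[1,0,0.0015,-0.0007,0,0,0],[1,0,0.0024,-0.0011,0,0,0],[1,0,0.0024,-0.0011,0,0,0],[1,0,0.0024,-0.0011,0,0,0],[1,0,0.0024,-0.0011,0,0,0],[1,0,0.0024,-0.001,0,0,0],[1,0,0.0024,-0.001,0,0,0],[1,0,0.0024,-0.001,0,0,0]])

```text
clock: 17.8
eef_pos: [0.5219, 0.0371, 0.2938]
orientation: [0.475, -0.523, 0.524, -0.476]
wrist_force: [4.4, -1.0, -6.1]
opening: 0.0133
```

```bash
cat > chk.py <<'E'
from h import *
import sys
k=sys.argv[1]
F=[]
for i in range(int(sys.argv[2]) if len(sys.argv)>2 else 8):
    s=camera('side'); F.append(np.r_[sense()['wrist_force'],sense()['tau'][[1,3]]])
w=camera('wrist')
b=cv2.resize(s[130:240,180:280],None,fx=5,fy=5,interpolation=2);cv2.imwrite(f'pics/s{k}.png',b);cv2.imwrite(f'pics/w{k}.png',w);cv2.imwrite(f'pics/full{k}.png',s)
st=sense();print(st['eef_pos'].round(4),st['clock'],np.mean(F,0).round(2),st['wrist_torque'].round(2),st['opening'])
E
python3 chk.py 8
```

```text
[0.5219 0.0371 0.294 ] 18.25 [  3.85  -0.34  -5.92 -42.98 -14.4 ] [-0.08 -0.79 -0.  ] 0.013691916233299324
```

View pics/s8.png

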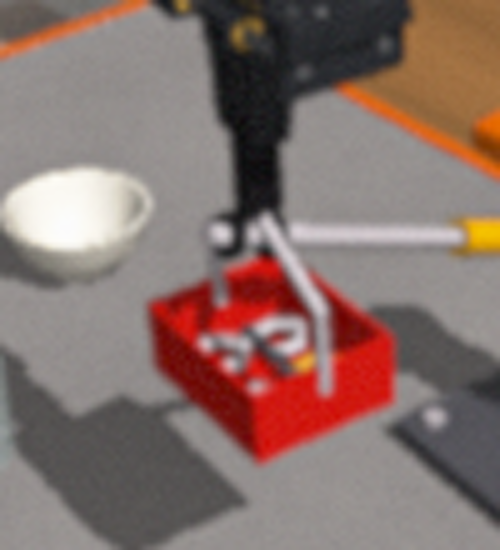

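View pics/w8.png

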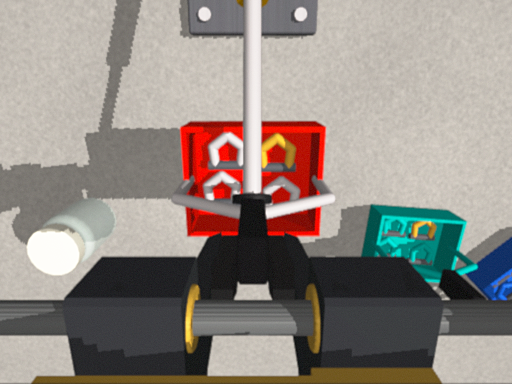

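The outer collar is pushing the bail with about 3.9 N in x, so the bail is too far out in the groove. I'll ease it inwards.

Emit:
arm_command(increments=[[1,0,0,0.001,0,0,0],[1,0,0,0.001,0,0,0],[1,0,0,0.001,0,0,0]])

```text
clock: 18.62
eef_pos: [0.5237, 0.037, 0.2936]
orientation: [-0.476, 0.524, -0.523, 0.475]
wrist_force: [0.2, 1.1, -4.6]
opening: 0.0138
```

```bash
python3 chk.py 9 6; python3 - <<'E'
from h import *
for th in (.08,.1,.12,.14):
    o=armpt(.273,0,th);s=armpt(.26,.012,th); i=armpt(.247,0,th)
    print(th,s.round(4),*( ((proj('side',p)-[180,130])*5)[0].round(0) for p in (o,s,i)))
E
```

```text
[0.5241 0.037  0.2938] 18.975 [ -0.59   0.73  -4.29 -42.58 -16.25] [ 0.22  0.45 -0.01] 0.01365798898001375
0.08 [0.5215 0.0368 0.2602] [232. 229.] [258. 208.] [271. 229.]
0.1 [0.5195 0.037  0.2554] [229. 238.] [255. 217.] [269. 238.]
0.12 [0.5175 0.0372 0.2506] [227. 248.] [252. 226.] [267. 246.]
0.14 [0.5157 0.0374 0.2457] [224. 257.] [250. 235.] [265. 254.]
```

View pics/s9.png

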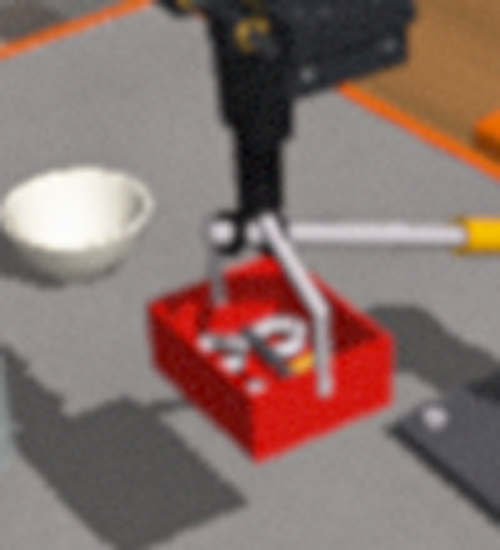

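```bash
python3 - <<'E'
from h import *
T=sense()['eef_pos']
f=np.array([np.cos(YAW),np.sin(YAW),0])
g=lambda th:armpt(.2565,.012,th)+[0,0,.0353]
for th in np.arange(.08,.62,.04):
    d=g(th)-T; print(round(th,2),'down %.1f in %.1f'%(-d[2]*1e3,d@f*1e3), g(th).round(4))
E
```

```text
0.08 down -0.5 in 0.7 [0.5248 0.0365 0.2942]
0.12 down 9.0 in -3.2 [0.5208 0.0369 0.2848]
0.16 down 18.6 in -6.8 [0.5173 0.0372 0.2751]
0.2 down 28.4 in -10.0 [0.5141 0.0375 0.2654]
0.24 down 38.2 in -12.8 [0.5113 0.0378 0.2555]
0.28 down 48.2 in -15.2 [0.5089 0.038  0.2455]
0.32 down 58.3 in -17.3 [0.5069 0.0382 0.2354]
0.36 down 68.4 in -18.9 [0.5053 0.0384 0.2253]
0.4 down 78.6 in -20.1 [0.5041 0.0385 0.2151]
0.44 down 88.9 in -20.8 [0.5033 0.0386 0.2049]
0.48 down 99.2 in -21.2 [0.5029 0.0386 0.1946]
0.52 down 109.4 in -21.2 [0.503  0.0386 0.1843]
0.56 down 119.7 in -20.7 [0.5034 0.0386 0.1741]
0.6 down 129.9 in -19.9 [0.5043 0.0385 0.1638]
```

Emit:
arm_command(increments=[[1,0,0.0015,-0.0003,0,0,0],[1,0,0.0024,-0.0009,0,0,0],[1,0,0.0024,-0.0009,0,0,0],[1,0,0.0024,-0.0009,0,0,0],[1,0,0.0024,-0.0009,0,0,0],[1,0,0.0024,-0.0009,0,0,0],[1,0,0.0024,-0.0009,0,0,0],[1,0,0.0024,-0.0009,0,0,0]])

```text
clock: 19.98
eef_pos: [0.5181, 0.0375, 0.2755]
orientation: [-0.475, 0.523, -0.523, 0.475]
wrist_force: [-3.0, 1.3, -2.5]
opening: 0.0139
```

```bash
python3 chk.py 10 6
```

```text
[0.5182 0.0375 0.2757] 20.325 [ -2.57   1.42  -2.02 -42.11 -16.37] [ 0.35  0.87 -0.01] 0.013634370330181144
```

View pics/s10.png

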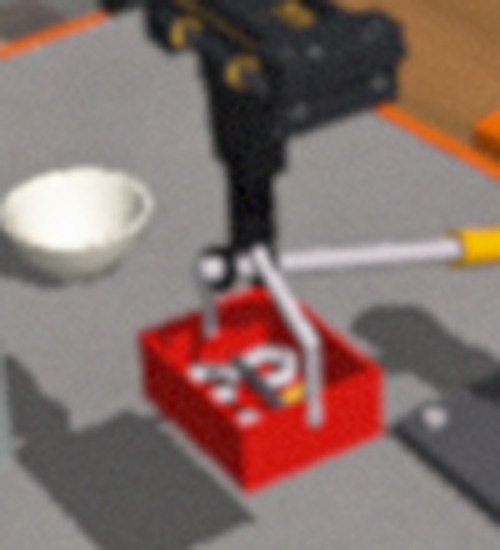

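Emit:
arm_command(increments=[[1,-0.0004,0,-0.0006,0,0,0],[1,-0.0004,0,-0.0006,0,0,0]])

```text
clock: 20.58
eef_pos: [0.5177, 0.0379, 0.2758]
orientation: [0.475, -0.523, 0.524, -0.476]
wrist_force: [-1.4, 0.2, -2.9]
opening: 0.0137
```

```bash
python3 chk.py 11 6
```

```text
[0.5175 0.038  0.2757] 20.925 [ -1.41  -0.46  -3.1  -42.14 -15.64] [-0.09  0.33 -0.01] 0.013377754915432909
```

Emit:
arm_command(increments=[[1,0.0001,0,-0.0006,0,0,0],[1,0.0001,0,-0.0006,0,0,0]])

```text
clock: 21.18
eef_pos: [0.5167, 0.0382, 0.2758]
orientation: [0.475, -0.523, 0.524, -0.476]
wrist_force: [1.7, 0.1, -4.0]
opening: 0.0137
```

```bash
python3 chk.py 12 6; python3 - <<'E'
from h import *
w=cv2.imread('pics/w12.png');s=cv2.imread('pics/full12.png')
o=np.zeros((480,800,3),np.uint8)
o[:,:400]=cv2.resize(w[150:246,212:292],None,fx=5,fy=5,interpolation=2);o[:,400:]=cv2.resize(s[155:215,210:260],None,fx=8,fy=8,interpolation=2);cv2.imwrite('pics/z12.png',o)
E
```

```text
[0.5164 0.0382 0.2758] 21.525 [  1.74  -0.15  -4.17 -42.2  -14.26] [-0.06 -0.39  0.03] 0.013792938644994675
```

View pics/z12.png

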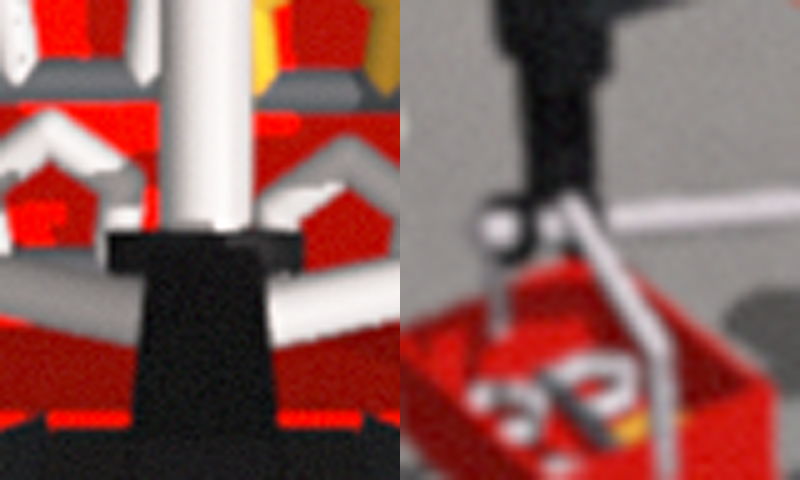

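Forces are nearly balanced now. I'll continue down the arc, checking the axial force at each stage.

Emit:
arm_command(increments=[[1,0,0.0015,-0.0001,0,0,0],[1,0,0.0024,-0.0008,0,0,0],[1,0,0.0024,-0.0008,0,0,0],[1,0,0.0024,-0.0008,0,0,0],[1,0,0.0024,-0.0008,0,0,0],[1,0,0.0024,-0.0008,0,0,0],[1,0,0.0024,-0.0007,0,0,0],[1,0,0.0024,-0.0007,0,0,0]])

```text
clock: 22.52
eef_pos: [0.5106, 0.0388, 0.2573]
orientation: [0.475, -0.523, 0.524, -0.476]
wrist_force: [3.8, 0.6, -3.5]
opening: 0.0135
```

```bash
cat >> chk.py <<'E'
th=brentq(lambda t:armpt(.2575,.012,t)[2]+.0353-st['eef_pos'][2],-.1,.84) if 1 else 0
e=.45-th; C=np.mean(F,0)[:3]+[0,0,6.55]; f=np.array([np.cos(YAW),np.sin(YAW),0]); l=np.array([-f[1],f[0],0])
print('th %.3f axial(out) %.2f normal %.2f lateral %.2f'%(th,-C@f*np.cos(e)+C[2]*np.sin(e),C@f*np.sin(e)+C[2]*np.cos(e),C@l))
E
sed -i '1i from scipy.optimize import brentq' chk.py
python3 chk.py 13 6
```

```text
[0.5103 0.0389 0.2573] 22.875 [ 2.560e+00  3.000e-02 -3.680e+00 -4.196e+01 -1.263e+01] [-0.02 -0.5  -0.05] 0.013492563433676249
th 0.233 axial(out) -1.87 normal 3.35 lateral 0.28
```

Emit:
arm_command(increments=[[1,0,0.001,0.0003,0,0,0],[1,0,0.002,-0.0001,0,0,0],[1,0,0.0024,-0.0005,0,0,0],[1,0,0.0024,-0.0006,0,0,0],[1,0,0.0024,-0.0006,0,0,0],[1,0,0.0024,-0.0005,0,0,0],[1,0,0.0024,-0.0005,0,0,0],[1,0,0.0024,-0.0005,0,0,0]])

```text
clock: 23.88
eef_pos: [0.5073, 0.0391, 0.2398]
orientation: [-0.475, 0.523, -0.523, 0.475]
wrist_force: [0.4, 0.1, -1.7]
opening: 0.0133
```

```bash
python3 chk.py 14 6
```

```text
[0.5074 0.0391 0.24  ] 24.225 [  0.5    0.47  -2.03 -41.96 -12.78] [ 0.14  0.05 -0.02] 0.013736735566573042
th 0.303 axial(out) 0.22 normal 4.54 lateral 0.52
```

Emit:
arm_command(increments=[[1,-0.0002,0.0015,-0.0002,0,0,0],[1,0,0.0024,-0.0004,0,0,0],[1,0,0.0024,-0.0004,0,0,0],[1,0,0.0024,-0.0004,0,0,0],[1,0,0.0024,-0.0004,0,0,0],[1,0,0.0024,-0.0004,0,0,0],[1,0,0.0024,-0.0003,0,0,0],[1,0,0.0024,-0.0003,0,0,0]])

```text
clock: 25.22
eef_pos: [0.5048, 0.0395, 0.2215]
orientation: [0.475, -0.523, 0.524, -0.475]
wrist_force: [0.9, -0.2, -0.6]
opening: 0.0136
```

```bash
python3 chk.py 15 8
```

```text
[0.5048 0.0395 0.2217] 25.675 [  0.87  -0.22  -1.15 -42.07 -11.7 ] [-0.08 -0.06  0.02] 0.013464790833078402
th 0.374 axial(out) -0.48 normal 5.45 lateral -0.13
```

View pics/s15.png

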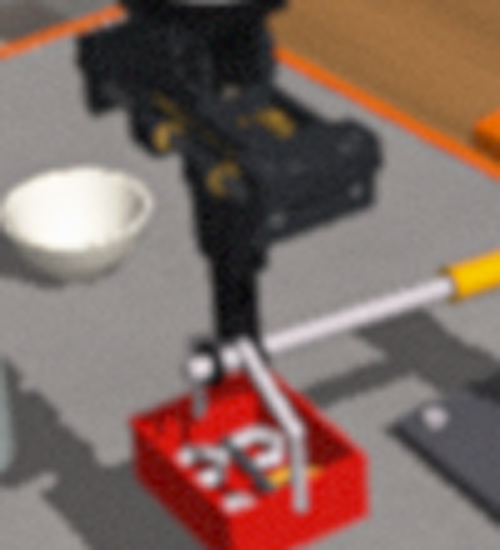

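Emit:
arm_command(increments=[[1,0,0.0015,0,0,0,0],[1,0,0.0024,0,0,0,0],[1,0,0.0024,-0.0002,0,0,0],[1,0,0.0024,-0.0002,0,0,0],[1,0,0.0024,-0.0002,0,0,0],[1,0,0.0024,-0.0002,0,0,0],[1,0,0.0015,-0.0001,0,0,0],[1,0,0,0,0,0,0]])

```text
clock: 26.68
eef_pos: [0.5038, 0.0396, 0.2065]
orientation: [0.475, -0.523, 0.523, -0.475]
wrist_force: [0.8, 0.0, -0.4]
opening: 0.0135
```

```bash
python3 chk.py 16 24
```

```text
[0.5037 0.0396 0.2066] 27.925 [  0.67  -0.35  -0.52 -42.26 -11.05] [-0.08 -0.01 -0.05] 0.01368390383152868
th 0.433 axial(out) -0.60 normal 6.04 lateral -0.28
```

View pics/s16.png

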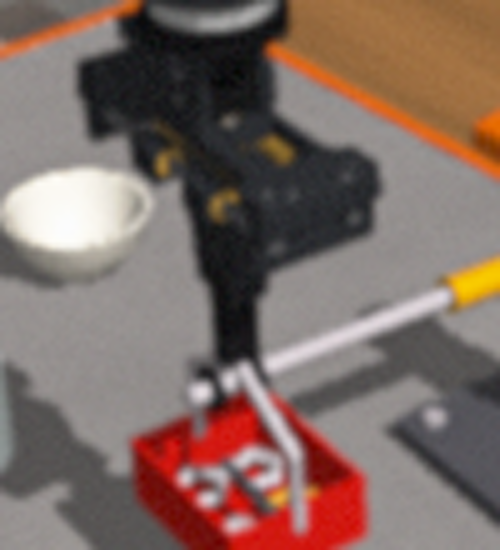

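View pics/w16.png

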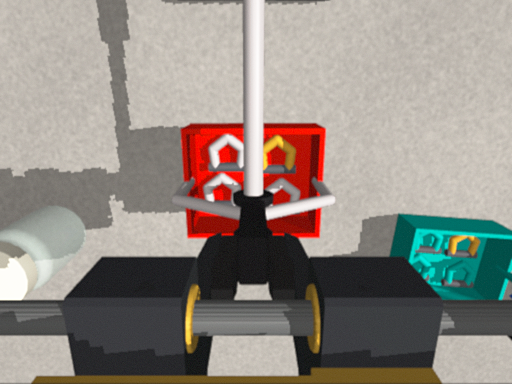

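Emit:
arm_command(increments=[[1,0,0.001,0.0001,0,0,0],[1,0,0.002,0.0001,0,0,0],[1,0,0.002,0,0,0,0],[1,0,0.002,0,0,0,0],[1,0,0.002,0,0,0,0],[1,0,0.001,0,0,0,0],[1,0,0,0,0,0,0],[1,0,0,0,0,0,0]])

```text
clock: 28.92
eef_pos: [0.5039, 0.0396, 0.1966]
orientation: [-0.475, 0.524, -0.523, 0.475]
wrist_force: [0.9, -0.0, -0.3]
opening: 0.0141
```

```bash
python3 chk.py 17 40
```

```text
[0.5039 0.0396 0.1966] 30.975 [ -0.38  -0.11  -0.14 -42.65 -11.22] [-0.04  0.32 -0.  ] 0.01368188874197974
th 0.472 axial(out) 0.22 normal 6.41 lateral -0.15
```

Emit:
arm_command(increments=[[1,0,0.001,-0.0001,0,0,0],[1,0,0.001,-0.0001,0,0,0],[1,0,0,0,0,0,0],[1,0,0,0,0,0,0],[1,0,0,0,0,0,0],[1,0,0,0,0,0,0]])

```text
clock: 31.72
eef_pos: [0.5038, 0.0396, 0.1946]
orientation: [0.475, -0.523, 0.523, -0.475]
wrist_force: [-0.1, -1.1, -0.3]
opening: 0.0136
```

```bash
python3 chk.py 18 40
```

```text
[0.5038 0.0396 0.1946] 33.775 [-1.000e-02 -3.400e-01  1.500e-01 -4.259e+01 -1.084e+01] [-0.04  0.14 -0.01] 0.013405549525008068
th 0.480 axial(out) -0.23 normal 6.70 lateral -0.34
```

The wrist force is about zero in every axis and everything is at rest. I'll relax the grip, then open.

Emit:
arm_command(increments=[[1,0,0,0,0,0,0],[1,0,0,0,0,0,0],[1,0,0,0,0,0,0],[1,0,0,0,0,0,0]], newtons=5)

```text
clock: 34.28
eef_pos: [0.5037, 0.0396, 0.1946]
orientation: [-0.475, 0.523, -0.523, 0.475]
wrist_force: [-0.3, -0.2, -0.2]
opening: 0.0141
```

Emit:
arm_command(increments=[[0.55,0,0,0,0,0,0],[0.4,0,0,0,0,0,0],[0.2,0,0,0,0,0,0],[0.2,0,0,0,0,0,0],[0.2,0,0,0,0,0,0],[0.2,0,0,0,0,0,0]])

```text
clock: 35.02
eef_pos: [0.5037, 0.0396, 0.1946]
orientation: [-0.475, 0.523, -0.523, 0.475]
wrist_force: [-1.6, -0.0, -1.3]
opening: 0.0352
```

```bash
python3 chk.py 19 3
```

```text
[0.5038 0.0396 0.1946] 35.225 [-1.700e-01  4.000e-02 -3.100e-01 -4.254e+01 -1.075e+01] [0.02 0.18 0.  ] 0.0354155400528938
th 0.480 axial(out) -0.01 normal 6.25 lateral 0.02
```

View pics/s19.png

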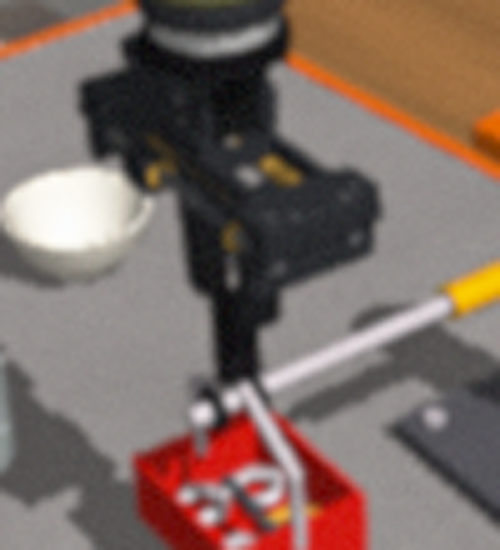

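View pics/w19.png

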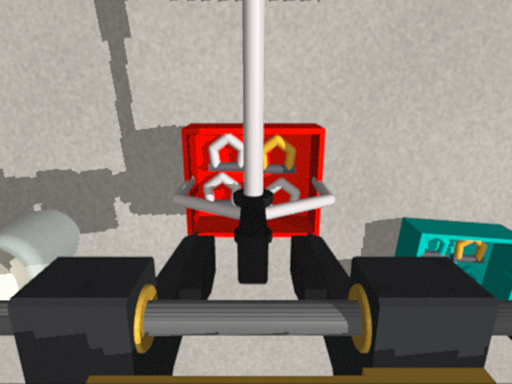

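The fingers stand clear on both sides of the block and the caddy hangs still. I'll retreat straight up.

Emit:
arm_command(increments=[[0.2,0,-0.006,0,0,0,0],[0.2,0,-0.012,0,0,0,0],[0.2,0,-0.02,0,0,0,0],[0.2,0,-0.025,0,0,0,0],[0.2,0,-0.025,0,0,0,0],[0.2,0,-0.02,0,0,0,0],[0.2,0,0,0,0,0,0],[0.2,0,0,0,0,0,0]])

```text
clock: 36.22
eef_pos: [0.5033, 0.0397, 0.3023]
orientation: [-0.476, 0.524, -0.523, 0.475]
wrist_force: [0.3, -0.3, -0.7]
opening: 0.0354
```

Emit:
arm_command(increments=[[0.2,0,0,0,0,0,0],[0.2,0,0,0,0,0,0],[0.2,0,0,0,0,0,0],[0.2,0,0,0,0,0,0],[0.2,0,0,0,0,0,0],[0.2,0,0,0,0,0,0],[0.2,0,0,0,0,0,0],[0.2,0,0,0,0,0,0]])

```text
clock: 37.22
eef_pos: [0.5037, 0.0396, 0.3026]
orientation: [-0.475, 0.523, -0.523, 0.475]
wrist_force: [-0.6, -0.2, 0.0]
opening: 0.0354
```

```bash
python3 chk.py 20 3; cp pics/full20.png pics/a.png; python3 chk.py 21 10; python3 -c "
import cv2,numpy as np
print(np.abs(cv2.imread('pics/a.png').astype(int)-cv2.imread('pics/full21.png')).max(2)[150:300,180:320].max())"
```

```text
[0.5038 0.0397 0.3026] 37.425 [ -0.73   0.08  -0.3  -38.36 -14.98] [-0.02  0.16  0.  ] 0.0347862678434685
th 0.046 axial(out) 3.13 normal 5.45 lateral 0.01
[0.5037 0.0396 0.3026] 37.975 [ 3.000e-02 -7.000e-02  0.000e+00 -3.836e+01 -1.498e+01] [ 0.05  0.1  -0.01] 0.03551792749501654
th 0.046 axial(out) 2.55 normal 6.04 lateral -0.07
23
```

View pics/full21.png

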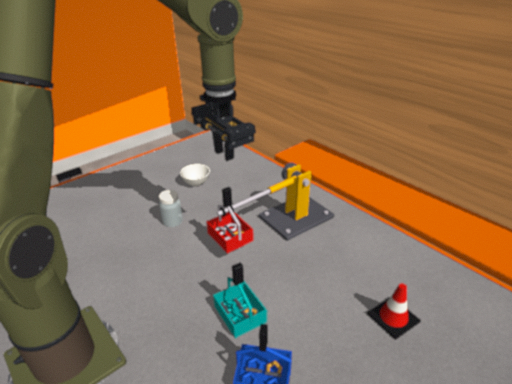

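View pics/w21.png

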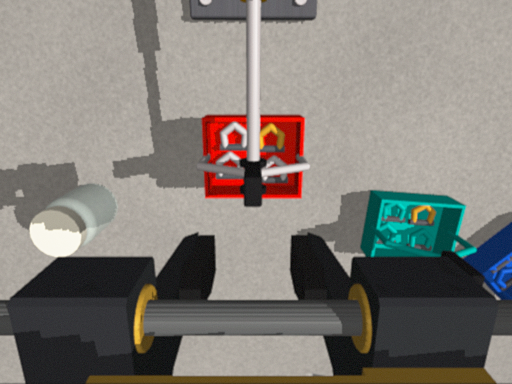

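```bash
python3 -c "
from rig import *
print(sign_off())"
```

```text
the job is handed in; nothing more can be done
None
```

The red caddy is hanging by its bail in the groove between the two black collars, and I handed the job in at about 38 s. No verdict came back.

- **Method:** I gripped the black block, carried the caddy round in front of the tip and passed the rod through the bail's window. Then I eased it down along the arc at about 2 cm/s, to an estimated 0.48 rad of sink. I let go only once the wrist force was about 0 N on all axes and the arm had settled.
- **Last checks:** Pictures 0.5 s apart after I backed off show the caddy upright and still, with the gripper clear above it. The jar, bowl and cone look to be where they started.
- **What went less well:** The bail pressed sideways on the arm twice during the lowering. The wrist sensor read about 4 N at the outer collar, probably because the grip block touched it, and later about 2.6 N the other way. I eased it back each time, well under the 13 N limit.
- **Not measured directly:** The wrist force is noisy (about 0.45 N per reading), so at release the balance was only known to a few millimetres of arm travel. The sink angle comes from the tool position. I did not measure the bail's final distance to the seat or the arm's speed.

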